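# Check the travel of the vacuum valve lever

## Task

Press the lever of the grey vacuum valve unit down until the resistance turns firm, and leave it there. Then note how far it got: lay the red clothes peg flat on the unit's white scale strip, lengthwise along the scale lines, as a straight continuation of the orange pointer's tip, and let go.

Things in the scene. Friction and masses are not known exactly. Their poses are not given: they have to be found in the camera images.
- lever (a joint): Press-down lever of the fixed grey valve unit (housing 90x50, 144 high). Rad: 0 = up (26 degrees above level), grows as pressed. Hinge level, 110 mm above the worktop. Light even drag (2 N at the pad); stays where left. Between 0.40 and 0.85 rad, at a hidden point new each time, it meets a buffer and turns firm: the force climbs quickly; 10 N on the pad is plenty.
- lever_pad (a point): Middle of the top of the black ribbed pad (46x36 mm) at the lever's free end, 120 mm from the hinge. Press here from above. It stands about 175 mm above the worktop when up and sinks 45 to 100 mm until firm. The frame turns with the lever; its y axis stays level, along the hinge line, away from the scale strip's side.
- pointer_tip (a point): Free end of the orange wire pointer (5 mm thick, turns with the lever), over the white strip. It points along its own -y axis (level, along the scale lines). Pressing moves it 35 to 75 mm across the lines, 15 to 27 mm above the worktop. Strip: top 3 mm above the worktop, 130 mm across the lines, reaching 124 mm beyond the tip that way. Housing: 50 mm behind the tip.
- peg_red: Red clothes peg, 18 x 72 mm, 11 mm thick, lying flat on the worktop right of the unit. Origin: middle of its underside; y axis along its length, z up. A green and a yellow peg of the same shape lie near it, in changing order.
Not all that is in view belongs to the job. Several things look just like the peg_red: the one meant starts farthest to the robot's right.

How it is judged:
On the way:
1. the lever is pressed down until it is firm: a push of more than 6 N on it, past 0.35 rad (contact force between the fingers and lever above 6 N and value of joint lever above 0.35 rad), for 0.1 s.
At the end, for the whole second after the job is handed in: The lever is still down, and the red peg lies flat and at rest on the white strip beyond the pointer's tip (its middle 20 to 110 mm from the tip), along the scale lines within 12 degrees, its long centre line passing within 12 mm of the tip (value of joint lever above 0.33 rad and x of pointer_tip in the frame of peg_red between -0.012 and 0.012 m and y of peg_red in the frame of pointer_tip between -0.11 and -0.02 m and angle between the y axis of peg_red and the y axis of pointer_tip, either way round below 0.21 rad and angle between peg_red's own z axis and vertical below 0.2 rad and height (world z) of peg_red below 0.012 m and linear speed of peg_red below 0.02 m/s); the robot touches nothing.
It also fails if it takes over 54 s, if anything falls off the work surface, if the arm or the gripper's body presses on something with over 40 N, if the wrist force passes 120 N, or if a joint passes its speed limit or range.

## Robot

A 6-joint arm with a two-finger parallel gripper is mounted at the origin on a cart in front of the work surface, level with it; the furniture and walls round the work are solid. World frame = base frame: x ahead of the robot, y to its left, z up, the work surface at z = 0. Lengths are in m, angles in rad, forces in N, time in s.
With the tool pointing down it reaches from about 0.425 to 0.95 m from the base axis. Payload 3.5 kg.
Tool frame: the origin (TCP) lies between the finger pads; the fingertips stand 14 mm ahead of it and the grasp point (between the pads) lies 5 mm behind it; z points along the fingers, y is the line along which they close (so a half turn about z gives the same grasp; the last joint's range is limited). The gripper opens to 85 mm and grips with 20 to 120 N. Pads are 22 mm wide; open, the fingers measure 114 mm over their backs; the gripper's body (76 mm by 85 mm) begins 54 mm behind the grasp point. The pads swing forward as they close: fully open they stand 13 mm farther back than shut.
Start: joints at [-1.495, 0.286, 1.577, -0, 1.279, -0.15], TCP at [0.151, -0.658, 0.245] pointing down, gripper open.
Joint ranges: [-2.77, 2.77], [-0.9, 2.22], [0.21, 2.48], [-1.53, 4.67], [0.24, 2.81], [-2.84, 2.84]. Speed limits (rad/s): [2.79, 2.79, 3.14, 3.14, 3.14, 3.14].

## Interface

Orientations are given as a unit quaternion [x, y, z, w].
In Python, from plant import * gives the robot as it stands.
- The arm moves only by the tool step_arm, never from a script. Its argument "commands" is a list of rows, each an object of numbers: "gripper": the gripper's target within -1 to 1 (shut at 1, half-way at 0, fully open at -1); "x", "y", "z": the shift along the tool's x, y, z in mm; "spin": the turn about the tool's z in degrees. A call has exactly 10 rows; each row shifts and turns the commanded pose from where the row before left it, along the tool's axes as they then stand; what a row does not reach is not made up. A row lasts 1/10 s, in which the tool goes at most 50 mm and 8.59 degrees, less where a joint would pass 70% of its speed; a pose out of reach is approached as far as the arm can. A call with a gripper value outside its range is refused whole. The fingers move at their own pace and stop on an object; "force" is the grip in N (left out, the last holds). Time passes only in rows, so rows that do not move let the fingers close, or fill a call up. It gives the time, the measured TCP pose, the force, the opening and the grip force at its end, in the units of the state.
- get_state(): the state, without advancing time (a new reading comes with each control period).
- read_camera(name): name is "scene" or "side" or "wrist"; returns a dict with "color" (420x560x3 uint8, red, green, blue), "z_map" (420x560 float32, m along the optical axis (not along the pixel's ray), 0 where there is no reading), "fx", "fy", "cx", "cy" (pixels), "eye" and "attitude" of the camera in the world; the wrist camera has in their place "mount" (4x4, takes a point from camera to tool coordinates, whose origin is the TCP and whose axes are the flange's). Camera axes: x right, y up, looking along -z (the intrinsics and any distortion apply to the point x, -y, -z); pixel columns grow to the right and rows downward; lengths in m; the calibration is good to about 2 mm. A picture is of the moment at which its call begins: read the wrist's pose just before it.
- sign_off(): hands the job in; it is judged then, once.
The state is a dict: "time": time; "qpos": joint angles; "dq": joint speeds; "joint_efforts": joint torques, N m; "eef_pos": TCP position; "tcp_rot": TCP orientation; "contact_force": force on the tool from outside, world axes, zero at the start; "wrist_torque": the same for the moment, N m; "opening": opening from 0.0 (shut) to 1.0 (fully open); "finger_force": force on a finger pad.
Only numpy, scipy, OpenCV 4.12 (cv2) and the standard library are available. Lean on these libraries where they do the work, as an engineer would, in place of code of your own. Each camera call takes 0.05 s, during which the arm holds its last target. There are 200 camera calls.

## Working session

There is one attempt and no reset: what is moved stays moved. The work goes in short steps, Python scripts to look and compute and a tool call to move; the robot and the scene stay as the last step left them, time stands still between calls to the robot, and variables do not carry over. Pictures are saved under pics/ and viewed, at most 10 in all, crops included, and the job is handed in when it is done.

Besides the shell and the picture viewer there is one more tool, called after "Emit:" as name([rows], argument=value, ...), one row to a line, values as JSON. step_arm: Moves the arm, as the interface text tells. Its arguments: {"type":"object","properties":{"commands":{"type":"array"},"force":{"type":"number"}},"required":["commands"]}

```bash
mkdir -p pics; cat > h.py <<'E'
from plant import *
import numpy as np, cv2
from scipy.spatial.transform import Rotation as R
def snap(n,f):
    s=get_state(); c=read_camera(n); cv2.imwrite('pics/'+f+'.png',c['color'][:,:,::-1]); 
    np.savez(f+'.npz',pos=s['eef_pos'],rot=s['tcp_rot'],**c); return s,c
def load(f): return np.load(f+'.npz')
def pt(c,u,v,z=None):
    """pixel -> world by depth, or on world plane height z"""
    if 'mount' in c: 
        T=np.eye(4);T[:3,:3]=R.from_quat(c['rot']).as_matrix();T[:3,3]=c['pos'];M=T@c['mount'];A=M[:3,:3];e=M[:3,3]
    else:
        a=np.array(c['attitude']);A=a if a.shape==(3,3) else R.from_quat(a).as_matrix();e=np.array(c['eye'])
    d=np.array([(u-c['cx'])/c['fx'],-(v-c['cy'])/c['fy'],-1])
    w=A@d
    if z is not None: return e+w*(z-e[2])/w[2]
    return e+w*np.median(c['z_map'][int(v)-1:int(v)+2,int(u)-1:int(u)+2])
E
python3 - <<'E'
from h import *
s,c=snap('scene','s0'); s2,d=snap('side','d0')
print({k:v for k,v in c.items() if k not in('color','z_map')}); print(s)
cv2.imwrite('pics/both.png',cv2.resize(np.vstack([c['color'],d['color']])[:,:,::-1],None,fx=.714,fy=.714))
E
```

```text
{'fx': 401.96543350982347, 'fy': 401.96543350982347, 'cx': 268.3349120097233, 'cy': 211.26708928280817, 'eye': array([0.00222007, 0.44701689, 0.7720903 ]), 'attitude': array([-0.14881719,  0.37194595,  0.84939493, -0.34356644])}
{'time': 0.0, 'qpos': array([-1.49501776e+00,  2.87185732e-01,  1.57822663e+00, -1.97224767e-05,
        1.27860805e+00, -1.49998232e-01]), 'dq': array([-0.00131961, -0.0012283 , -0.00010972,  0.00103568,  0.00012162,
        0.00023643]), 'joint_efforts': array([ 8.09371577e-04, -4.05981767e+01, -2.92626822e+01, -1.29258756e-04,
        5.93096047e-03,  1.34350267e-05]), 'eef_pos': array([ 0.15108392, -0.65720995,  0.2439069 ]), 'tcp_rot': array([ 9.93633815e-01,  1.12651532e-01,  3.56032721e-05, -1.21339587e-03]), 'contact_force': array([ 0.262976  ,  0.31520841, -0.31849186]), 'wrist_torque': array([-0.07679454,  0.00603032,  0.00022788]), 'finger_force': 0.0, 'opening': 1.0013443328336045}
```

View pics/s0.png

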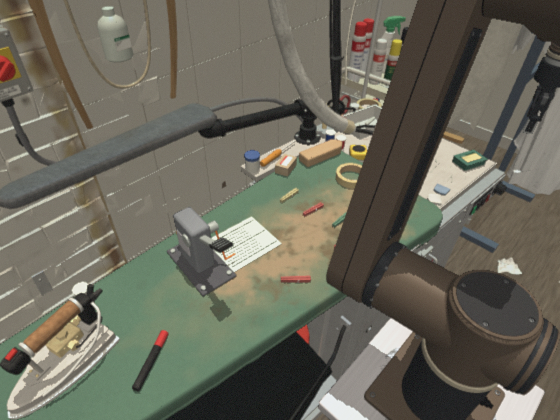

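View pics/d0.png

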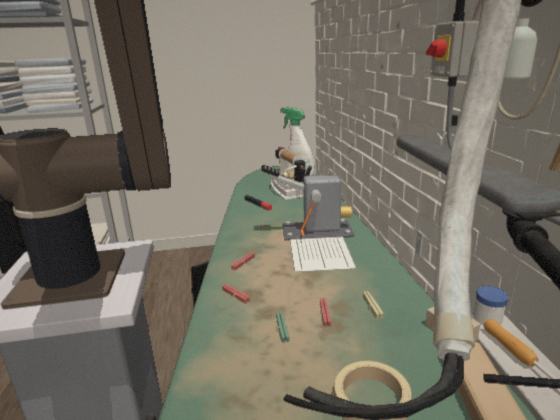

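The scene view shows the valve unit at about (200,245) with its strip at (250,243). The side view shows three red pegs at (243,261), (236,293) and (325,311), plus a green one at (282,326) and a yellow one at (373,303). I'll get their positions next and crop in.

```bash
python3 - <<'E'
from h import *
c=load('s0');d=load('d0')
np.set_printoptions(precision=3,suppress=True)
for n,u,v in [('redA',243,261),('redB',236,293),('redC',325,311),('green',282,326),('yel',373,303)]: print('side',n,pt(d,u,v),pt(d,u,v,.011))
for n,u,v in [('redA',295,279),('redC',313,210),('yel',289,195),('pad',221,243)]: print('scene',n,pt(c,u,v))
a=cv2.resize(d['color'][160:350,215:395],None,fx=3.1,fy=3.1,interpolation=2)
cv2.imwrite('pics/cr.png',a[:,:,::-1])
b=cv2.resize(c['color'][190:320,160:330],None,fx=4.6,fy=4.6,interpolation=2)
cv2.imwrite('pics/cr2.png',b[:,:,::-1])
E
```

```text
side redA [ 0.365 -0.031  0.008] [ 0.365 -0.036  0.011]
side redB [ 0.341 -0.157  0.01 ] [ 0.341 -0.158  0.011]
side redC [ 0.491 -0.248  0.01 ] [ 0.49  -0.25   0.011]
side green [ 0.41  -0.272  0.01 ] [ 0.409 -0.274  0.011]
side yel [ 0.581 -0.246  0.01 ] [ 0.58  -0.247  0.011]
scene redA [ 0.363 -0.02   0.012]
scene redC [ 0.486 -0.238  0.01 ]
scene yel [ 0.577 -0.238  0.012]
scene pad [0.454 0.114 0.173]
```

View pics/cr.png

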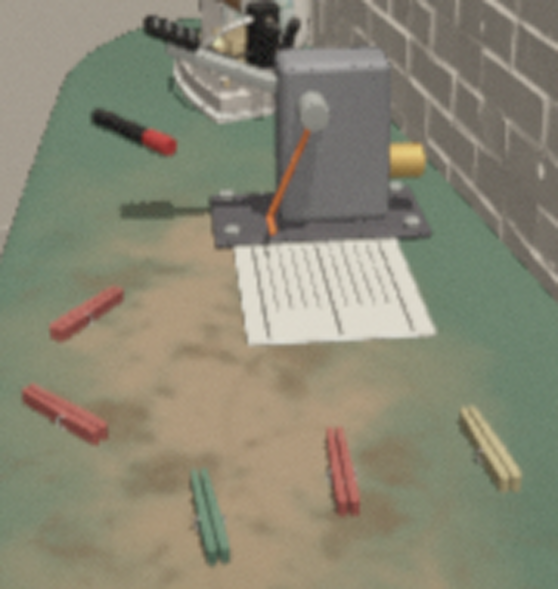

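View pics/cr2.png

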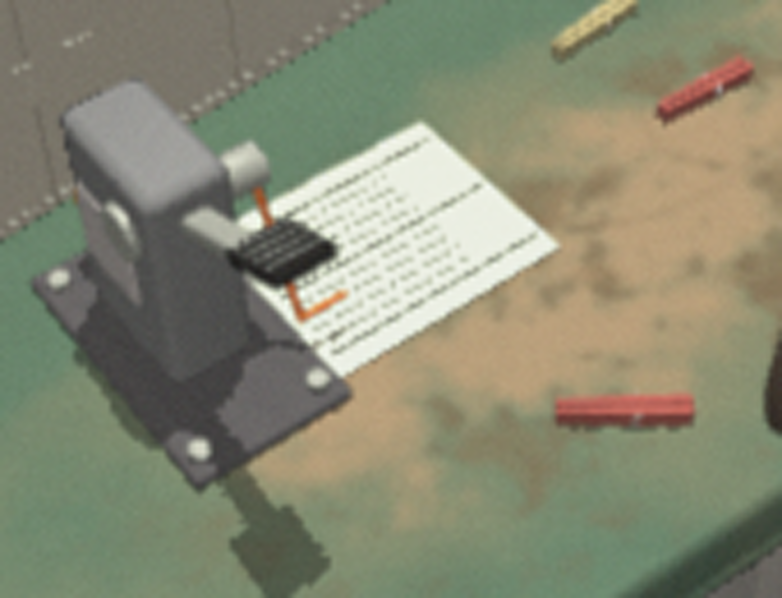

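The pegs that could be taken for mine are redA at (0.36,-0.03), redB at (0.34,-0.16) and redC at (0.49,-0.245), the last at scene pixel (313,210). The lowest y, farthest right, is redC. It is red in the close crop, so it is my choice. The green and yellow pegs are ruled out.

```bash
python3 - <<'E'
from h import *
np.set_printoptions(precision=3,suppress=True)
c=load('s0');d=load('d0')
S=lambda u,v:(215+u/3.1,160+v/3.1)
C=lambda u,v:(160+u/4.6,190+v/4.6)
print('strip side',[pt(d,*S(*p),.003) for p in [(236,246),(398,240),(435,333),(248,343)]])
print('strip scene',[pt(c,*C(*p),.003) for p in [(423,122),(558,243),(343,375)]])
print('line scene',[pt(c,*C(*p),.003) for p in [(331,353),(535,236)]])
print('peg side',[pt(d,*S(*p),.011) for p in [(336,430),(349,508)]],'scene',[pt(c,*C(*p),.011) for p in [(662,108),(750,66)]])
print('tip scene',pt(c,*C(343,295)),'pad',[pt(c,*C(*p)) for p in [(240,255),(285,225),(330,250),(282,278),(285,250)]])
print('housing top',[pt(c,*C(*p),.144) for p in [(68,115),(130,85),(225,175),(155,210)]])
print('lamp',[pt(c,u,v) for u,v in [(30,190),(120,150),(200,118),(250,122),(300,110),(330,115)]])
print('hose',[pt(d,u,v) for u,v in [(480,60),(465,200),(455,320)]])
E
```

```text
strip side [array([0.491, 0.059, 0.003]), array([0.618, 0.039, 0.003]), array([ 0.597, -0.107,  0.003]), array([ 0.47 , -0.09 ,  0.003])]
strip scene [array([ 0.596, -0.106,  0.003]), array([ 0.47 , -0.089,  0.003]), array([0.487, 0.059, 0.003])]
line scene [array([0.503, 0.053, 0.003]), array([ 0.483, -0.084,  0.003])]
peg side [array([ 0.497, -0.214,  0.011]), array([ 0.485, -0.286,  0.011])] scene [array([ 0.495, -0.209,  0.011]), array([ 0.481, -0.276,  0.011])]
tip scene [0.512 0.035 0.027] pad [array([0.465, 0.129, 0.169]), array([0.467, 0.101, 0.166]), array([0.431, 0.105, 0.179]), array([0.435, 0.13 , 0.178]), array([0.449, 0.116, 0.174])]
housing top [array([0.617, 0.114, 0.144]), array([0.612, 0.079, 0.144]), array([0.529, 0.087, 0.144]), array([0.534, 0.125, 0.144])]
lamp [array([0.895, 0.313, 0.175]), array([0.889, 0.083, 0.177]), array([ 0.87 , -0.168,  0.176]), array([ 0.831, -0.33 ,  0.111]), array([ 0.768, -0.502,  0.109]), array([ 0.588, -0.415,  0.196])]
hose [array([ 0.67 , -0.327,  0.419]), array([ 0.63 , -0.394,  0.256]), array([ 0.571, -0.49 ,  0.155])]
```

Emit:
step_arm([
  {"x": 38,"y": -29,"gripper": -1},
  {"x": 38,"y": -29},
  {"x": 38,"y": -29},
  {"x": 38,"y": -29},
  {"x": 38,"y": -29},
  {"x": 38,"y": -29},
  {"x": 38,"y": -29},
  {"x": 38,"y": -29},
  {"x": 38,"y": -29},
  {"x": 38,"y": -29},
])

```text
invalid input
```

Emit:
step_arm([
  {"x": 38,"y": -29,"z": 0,"spin": 0,"gripper": -1},
  {"x": 38,"y": -29,"z": 0,"spin": 0,"gripper": -1},
  {"x": 38,"y": -29,"z": 0,"spin": 0,"gripper": -1},
  {"x": 38,"y": -29,"z": 0,"spin": 0,"gripper": -1},
  {"x": 38,"y": -29,"z": 0,"spin": 0,"gripper": -1},
  {"x": 38,"y": -29,"z": 0,"spin": 0,"gripper": -1},
  {"x": 38,"y": -29,"z": 0,"spin": 0,"gripper": -1},
  {"x": 38,"y": -29,"z": 0,"spin": 0,"gripper": -1},
  {"x": 38,"y": -29,"z": 0,"spin": 0,"gripper": -1},
  {"x": 38,"y": -29,"z": 0,"spin": 0,"gripper": -1},
])

```text
time: 1.1
eef_pos: [0.4573, -0.2882, 0.245]
tcp_rot: [0.994, 0.113, -0.0, -0.0]
contact_force: [-0.1, -0.9, -0.6]
opening: 0.999
finger_force: 0.0
```

Emit:
step_arm([
  {"x": 0,"y": 0,"z": 0,"spin": -6.7,"gripper": 1},
  {"x": 0,"y": 0,"z": 0,"spin": -6.7,"gripper": 1},
  {"x": 0,"y": 0,"z": 0,"spin": -6.7,"gripper": 1},
  {"x": 0,"y": 0,"z": 0,"spin": -6.7,"gripper": 1},
  {"x": 0,"y": 0,"z": 0,"spin": -6.7,"gripper": 1},
  {"x": 0,"y": 0,"z": 0,"spin": -6.7,"gripper": 1},
  {"x": 0,"y": 0,"z": 0,"spin": -6.7,"gripper": 1},
  {"x": 0,"y": 0,"z": 0,"spin": -6.7,"gripper": 1},
  {"x": 0,"y": 0,"z": 0,"spin": -6.7,"gripper": 1},
  {"x": 0,"y": 0,"z": 0,"spin": -6.7,"gripper": 1},
])

```text
time: 2.1
eef_pos: [0.4563, -0.2899, 0.2447]
tcp_rot: [0.765, 0.644, -0.0, -0.001]
contact_force: [-0.5, -0.8, 0.1]
opening: 0.001
finger_force: 0.0
```

```bash
python3 - <<'E'
from h import *
s,c=snap('wrist','w1'); print(s['eef_pos'],s['tcp_rot'],s['qpos'],s['opening'],s['contact_force'])
x=R.from_quat(s['tcp_rot']).as_matrix()[:,0]; print(x)
E
```

```text
[ 0.45629746 -0.2898759   0.24471896] [ 7.64859992e-01  6.44196292e-01 -5.06649916e-05 -5.72779861e-04] [-7.53720770e-01 -9.57406377e-03  1.90711553e+00  3.50479393e-05
  1.24520074e+00 -5.82880004e-01] 0.0008183530618867911 [-0.4617457  -0.77803643  0.11109974]
[1.70022270e-01 9.85439999e-01 6.60462075e-04]
```

View pics/w1.png

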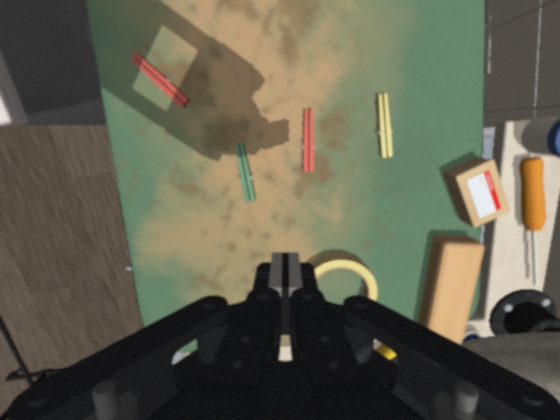

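The wrist view shows the red peg lying along (308,109) to (308.5,171), with green at (246,172) and yellow at (385,125). Next I'll move over the pad.

Emit:
step_arm([
  {"x": 44,"y": -8,"z": 0,"spin": 0,"gripper": 1},
  {"x": 44,"y": -8,"z": 0,"spin": 0,"gripper": 1},
  {"x": 44,"y": -8,"z": 0,"spin": 0,"gripper": 1},
  {"x": 44,"y": -8,"z": 0,"spin": 0,"gripper": 1},
  {"x": 44,"y": -8,"z": 0,"spin": 0,"gripper": 1},
  {"x": 44,"y": -8,"z": 0,"spin": 0,"gripper": 1},
  {"x": 44,"y": -8,"z": 0,"spin": 0,"gripper": 1},
  {"x": 44,"y": -8,"z": 0,"spin": 0,"gripper": 1},
  {"x": 44,"y": -8,"z": 0,"spin": 0,"gripper": 1},
  {"x": 0,"y": 0,"z": 15,"spin": 0,"gripper": 1},
])

```text
time: 3.15
eef_pos: [0.4553, 0.1168, 0.2322]
tcp_rot: [0.765, 0.644, 0.002, 0.001]
contact_force: [0.3, -0.4, -0.4]
opening: -0.003
finger_force: 0.0
```

```bash
python3 - <<'E'
from h import *
np.set_printoptions(precision=3,suppress=True)
c=load('w1')
print([pt(c,*p,.011) for p in [(308,109),(308.5,171),(308,140)]],pt(c,308,140))
s,c=snap('wrist','w2'); print(s['eef_pos'],s['contact_force'])
E
```

```text
[array([ 0.497, -0.207,  0.011]), array([ 0.487, -0.276,  0.011]), array([ 0.492, -0.241,  0.011])] [ 0.492 -0.241  0.01 ]
[0.455 0.117 0.232] [ 0.277 -0.383 -0.371]
```

View pics/w2.png

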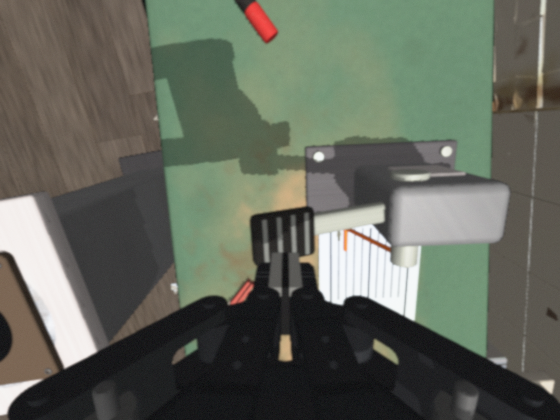

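The wrist view shows the pad at (283,236), the pointer at about (348,235) and the housing at (445,210), with the fingers over the pad's near edge.

```bash
python3 - <<'E'
from h import *
np.set_printoptions(precision=3,suppress=True)
c=load('w2')
for p in [(283,236),(255,235),(310,230),(346,248),(346,232)]: print(pt(c,*p))
m=R.from_quat(c['rot']).as_matrix(); print(m.T@(pt(c,283,236)-c['pos']))
E
```

```text
[0.455 0.118 0.172]
[0.437 0.124 0.179]
[0.473 0.117 0.164]
[0.516 0.037 0.027]
[0.518 0.057 0.028]
[ 0.001 -0.001  0.06 ]
```

Emit:
step_arm([
  {"x": 0,"y": 0,"z": 10,"spin": 0,"gripper": 1},
  {"x": 0,"y": 0,"z": 10,"spin": 0,"gripper": 1},
  {"x": 0,"y": 0,"z": 10,"spin": 0,"gripper": 1},
  {"x": 0,"y": 0,"z": 10,"spin": 0,"gripper": 1},
  {"x": 0,"y": 0,"z": 8,"spin": 0,"gripper": 1},
  {"x": 0,"y": 0,"z": 8,"spin": 0,"gripper": 1},
  {"x": 0,"y": 0,"z": 8,"spin": 0,"gripper": 1},
  {"x": 0,"y": 0,"z": 8,"spin": 0,"gripper": 1},
  {"x": 0,"y": 0,"z": 8,"spin": 0,"gripper": 1},
  {"x": 0,"y": 0,"z": 2,"spin": 0,"gripper": 1},
])

```text
time: 4.2
eef_pos: [0.4544, 0.1124, 0.1471]
tcp_rot: [0.766, 0.642, -0.001, -0.001]
contact_force: [-0.6, 0.4, 1.7]
opening: 0.0
finger_force: 0.8
```

Emit:
step_arm([
  {"x": 0,"y": 0,"z": 1,"spin": 0,"gripper": 1},
  {"x": 0,"y": 0,"z": 1,"spin": 0,"gripper": 1},
  {"x": 0,"y": 0,"z": 1,"spin": 0,"gripper": 1},
  {"x": 0,"y": 0,"z": 1,"spin": 0,"gripper": 1},
  {"x": 0,"y": 0,"z": 1,"spin": 0,"gripper": 1},
  {"x": 0,"y": 0,"z": 1,"spin": 0,"gripper": 1},
  {"x": 0,"y": 0,"z": 1,"spin": 0,"gripper": 1},
  {"x": 0,"y": 0,"z": 1,"spin": 0,"gripper": 1},
  {"x": 0,"y": 0,"z": 1,"spin": 0,"gripper": 1},
  {"x": 0,"y": 0,"z": 0,"spin": 0,"gripper": 1},
])

```text
time: 5.2
eef_pos: [0.4549, 0.1123, 0.1391]
tcp_rot: [0.766, 0.642, 0.0, 0.0]
contact_force: [-0.1, 0.4, -0.2]
opening: 0.003
finger_force: 0.0
```

Emit:
step_arm([
  {"x": 0,"y": 0,"z": 1.5,"spin": 0,"gripper": 1},
  {"x": 0,"y": 0,"z": 1.5,"spin": 0,"gripper": 1},
  {"x": 0,"y": 0,"z": 1.5,"spin": 0,"gripper": 1},
  {"x": 0,"y": 0,"z": 1.5,"spin": 0,"gripper": 1},
  {"x": 0,"y": 0,"z": 1.5,"spin": 0,"gripper": 1},
  {"x": 0,"y": 0,"z": 1.5,"spin": 0,"gripper": 1},
  {"x": 0,"y": 0,"z": 1.5,"spin": 0,"gripper": 1},
  {"x": 0,"y": 0,"z": 1.5,"spin": 0,"gripper": 1},
  {"x": 0,"y": 0,"z": 1.5,"spin": 0,"gripper": 1},
  {"x": 0,"y": 0,"z": 1.5,"spin": 0,"gripper": 1},
])

```text
time: 6.2
eef_pos: [0.4551, 0.1124, 0.1278]
tcp_rot: [0.766, 0.643, -0.001, -0.001]
contact_force: [-13.4, -0.9, 25.4]
opening: 0.003
finger_force: 13.4
```

Emit:
step_arm([
  {"x": 0,"y": 0,"z": 0,"spin": 0,"gripper": 1},
  {"x": 0,"y": 0,"z": 0,"spin": 0,"gripper": 1},
  {"x": 0,"y": 0,"z": -8,"spin": 0,"gripper": 1},
  {"x": 0,"y": 0,"z": -14,"spin": 0,"gripper": 1},
  {"x": 0,"y": 0,"z": -16,"spin": 0,"gripper": 1},
  {"x": -10,"y": 0,"z": -16,"spin": 0,"gripper": 1},
  {"x": -40,"y": 0,"z": -16,"spin": 0,"gripper": 1},
  {"x": -40,"y": 0,"z": -16,"spin": 0,"gripper": 1},
  {"x": -40,"y": 0,"z": -16,"spin": 0,"gripper": 0},
  {"x": -30,"y": 8,"z": -16,"spin": 0,"gripper": 0},
])

```text
time: 7.2
eef_pos: [0.4342, -0.0483, 0.2427]
tcp_rot: [0.767, 0.642, 0.0, 0.001]
contact_force: [0.6, 0.3, 0.2]
opening: 0.331
finger_force: 0.0
```

```bash
python3 - <<'E'
from h import *
s,c=snap('wrist','w3'); print(s['eef_pos'],s['tcp_rot'],s['contact_force'])
E
```

```text
[ 0.43416866 -0.04831565  0.2427025 ] [7.66626461e-01 6.42092883e-01 1.83041649e-04 7.51952431e-04] [0.60766833 0.29261003 0.24467896]
```

View pics/w3.png

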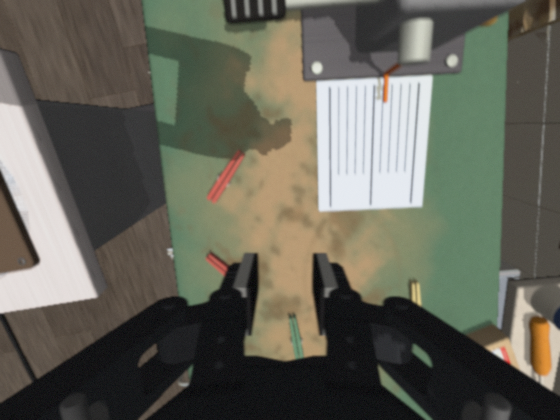

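The pointer's tip is at (385,101). The strip's corners are (318,81), (431,76), (423,206) and (321,210). A middle line runs from (376,150) to (372,203).

```bash
python3 - <<'E'
from h import *
np.set_printoptions(precision=4,suppress=True)
c=load('w3')
t=pt(c,385,101); print(t,pt(c,385,97),pt(c,385,101,.018),pt(c,386,78,.018))
C=[pt(c,*p,.003) for p in [(318,81),(431,76),(423,206),(321,210)]]; print(C)
for a,b in [(C[0],C[3]),(C[1],C[2])]: d=a-b; print(np.degrees(np.arctan2(d[1],d[0])))
for a,b in [((331,84),(330.5,205)),((379,82),(372,203)),((418,84),(412.5,203))]: d=pt(c,*a,.003)-pt(c,*b,.003); print(np.degrees(np.arctan2(d[1],d[0])))
print(np.degrees(np.arctan2(*R.from_quat(c['rot']).as_matrix()[[1,0],0])))
E
```

```text
[0.5635 0.0273 0.0039] [0.5589 0.0312 0.0197] [0.5591 0.0271 0.018 ] [0.5621 0.0501 0.018 ]
[array([0.4917, 0.0615, 0.003 ]), array([0.6166, 0.0445, 0.003 ]), array([ 0.6005, -0.1052,  0.003 ]), array([ 0.4736, -0.0878,  0.003 ])]
83.09558957980447
83.87895043072521
82.09672720926925
81.3424659748085
84.15444750414645
79.89611773690375
```

Emit:
step_arm([
  {"x": -36,"y": 18,"z": 0,"spin": 0,"gripper": 0},
  {"x": -36,"y": 18,"z": 0,"spin": 0,"gripper": 0},
  {"x": -36,"y": 18,"z": 0,"spin": 0,"gripper": 0},
  {"x": -36,"y": 18,"z": 0,"spin": 0,"gripper": 0},
  {"x": -36,"y": 19,"z": 0,"spin": 0,"gripper": 0},
  {"x": 0,"y": 0,"z": 30,"spin": -2,"gripper": 0},
  {"x": 0,"y": 0,"z": 40,"spin": 0,"gripper": 0},
  {"x": 0,"y": 0,"z": 40,"spin": 0,"gripper": 0},
  {"x": 0,"y": 0,"z": 35,"spin": 0,"gripper": 0},
  {"x": 0,"y": 0,"z": 0,"spin": 0,"gripper": 0},
])

```text
time: 8.25
eef_pos: [0.4895, -0.2372, 0.0911]
tcp_rot: [0.755, 0.656, -0.001, -0.006]
contact_force: [-0.6, 0.6, 0.1]
opening: 0.496
finger_force: 0.0
```

```bash
python3 - <<'E'
from h import *
np.set_printoptions(precision=4,suppress=True)
s,c=snap('wrist','w4'); print(s['eef_pos'],s['tcp_rot'])
f=load('w4'); im=f['color'].astype(int); m=((im[:,:,0]>110)&(im[:,:,1]<.55*im[:,:,0])&(im[:,:,2]<.6*im[:,:,0])).astype(np.uint8)
n,l,st,ce=cv2.connectedComponentsWithStats(m)
M=R.from_quat(f['rot']).as_matrix()
for i in range(1,n):
    if st[i,4]>100:
        r=cv2.minAreaRect(np.argwhere(l==i)[:,::-1].astype(np.float32)); P=pt(f,*ce[i],.009); print(st[i],ce[i],r,P,M.T@(P-f['pos']))
E
```

```text
[ 0.4895 -0.2372  0.0911] [ 0.7551  0.6556 -0.0013 -0.0057]
[   0   89   96   85 1444] [ 51.3227 134.8317] ((47.053096771240234, 131.2964630126953), (119.1893310546875, 15.051533699035645), 41.18592834472656) [ 0.3409 -0.1497  0.009 ] [ 0.0653 -0.1585  0.0841]
[283 186   7  91 478] [286.5649 236.6506] ((285.9999694824219, 230.99996948242188), (89.99998474121094, 5.999999046325684), 90.0) [ 0.4889 -0.2444  0.009 ] [-0.0077  0.0013  0.0821]
[292 186   7  91 419] [294.9666 237.7709] ((295.174560546875, 231.01686096191406), (5.798187732696533, 90.04685974121094), 1.432096242904663) [ 0.4949 -0.2461  0.009 ] [-0.0085  0.0075  0.082 ]
```

View pics/w4.png

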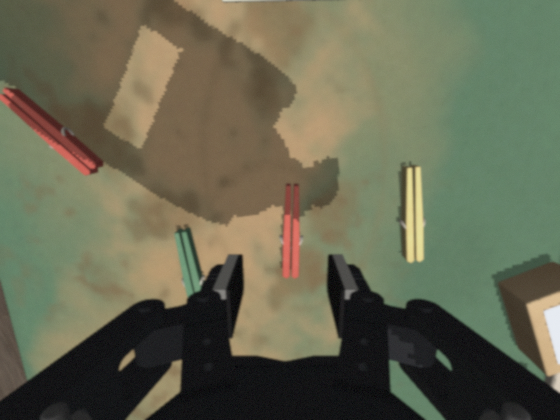

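The peg stands at (291,231), aligned with the tool and between the fingers. Shift by x -4 and y +4 mm, go down 75 mm and grip.

Emit:
step_arm([
  {"x": -4,"y": 4,"z": 0,"spin": 0,"gripper": 0},
  {"x": 0,"y": 0,"z": 20,"spin": 0,"gripper": 0},
  {"x": 0,"y": 0,"z": 20,"spin": 0,"gripper": 0},
  {"x": 0,"y": 0,"z": 15,"spin": 0,"gripper": 0},
  {"x": 0,"y": 0,"z": 12,"spin": 0,"gripper": 0},
  {"x": 0,"y": 0,"z": 6,"spin": 0,"gripper": 0},
  {"x": 0,"y": 0,"z": 0,"spin": 0,"gripper": 0},
  {"x": 0,"y": 0,"z": 0,"spin": 0,"gripper": 1},
  {"x": 0,"y": 0,"z": 0,"spin": 0,"gripper": 1},
  {"x": 0,"y": 0,"z": 0,"spin": 0,"gripper": 1},
], force=30)

```text
time: 9.3
eef_pos: [0.4969, -0.2446, 0.0252]
tcp_rot: [0.755, 0.656, 0.0, 0.001]
contact_force: [0.2, -0.3, -0.6]
opening: 0.006
finger_force: 0.0
```

Emit:
step_arm([
  {"x": 0,"y": 0,"z": 0,"spin": 0,"gripper": 1},
  {"x": 0,"y": 0,"z": 0,"spin": 0,"gripper": 1},
  {"x": 0,"y": 0,"z": 0,"spin": 0,"gripper": 1},
  {"x": 0,"y": 0,"z": -5,"spin": 0,"gripper": 1},
  {"x": 0,"y": 0,"z": -10,"spin": 0,"gripper": 1},
  {"x": 0,"y": 0,"z": -15,"spin": 0,"gripper": 1},
  {"x": 0,"y": 0,"z": -15,"spin": 0,"gripper": 1},
  {"x": 0,"y": 0,"z": -10,"spin": 0,"gripper": 1},
  {"x": 0,"y": 0,"z": -5,"spin": 0,"gripper": 1},
  {"x": 0,"y": 0,"z": 0,"spin": 0,"gripper": 1},
])

```text
time: 10.3
eef_pos: [0.4969, -0.2446, 0.0857]
tcp_rot: [0.755, 0.656, 0.0, 0.001]
contact_force: [0.3, -0.1, 0.6]
opening: -0.004
finger_force: 0.0
```

The fingers closed above the peg because the arm had not settled when I measured. I'll reopen and look again.

Emit:
step_arm([
  {"x": 0,"y": 0,"z": 0,"spin": 0,"gripper": 0},
  {"x": 0,"y": 0,"z": 0,"spin": 0,"gripper": 0},
  {"x": 0,"y": 0,"z": 0,"spin": 0,"gripper": 0},
  {"x": 0,"y": 0,"z": 0,"spin": 0,"gripper": 0},
  {"x": 0,"y": 0,"z": 0,"spin": 0,"gripper": 0},
  {"x": 0,"y": 0,"z": 0,"spin": 0,"gripper": 0},
  {"x": 0,"y": 0,"z": 0,"spin": 0,"gripper": 0},
  {"x": 0,"y": 0,"z": 0,"spin": 0,"gripper": 0},
  {"x": 0,"y": 0,"z": 0,"spin": 0,"gripper": 0},
  {"x": 0,"y": 0,"z": 0,"spin": 0,"gripper": 0},
])

```text
time: 11.3
eef_pos: [0.4964, -0.2442, 0.0844]
tcp_rot: [0.755, 0.656, -0.0, 0.0]
contact_force: [0.0, 0.3, -0.4]
opening: 0.504
finger_force: 0.0
```

```bash
python3 - <<'E'
from h import *
np.set_printoptions(precision=4,suppress=True)
s,c=snap('wrist','w5'); print(s['eef_pos'],s['tcp_rot'])
f=load('w5'); im=f['color'].astype(int); m=((im[:,:,0]>110)&(im[:,:,1]<.55*im[:,:,0])&(im[:,:,2]<.6*im[:,:,0])).astype(np.uint8)
m=cv2.morphologyEx(m,cv2.MORPH_CLOSE,np.ones((5,5)))
n,l,st,ce=cv2.connectedComponentsWithStats(m)
M=R.from_quat(f['rot']).as_matrix()
for i in range(1,n):
    if st[i,4]>100:
        r=cv2.minAreaRect(np.argwhere(l==i)[:,::-1].astype(np.float32)); P=pt(f,*r[0],.009); print(st[i],r,P,M.T@(P-f['pos']))
E
```

```text
[ 0.4964 -0.2442  0.0844] [ 0.755   0.6557 -0.      0.    ]
[   0   95   73   71 1381] ((32.63207244873047, 130.96226501464844), (96.30912017822266, 15.886434555053711), 40.36453628540039) [ 0.344 -0.154  0.009] [ 0.068  -0.1635  0.0753]
[ 277  178   16   95 1146] ((284.5, 225.0), (94.0, 15.0), 90.0) [ 0.4966 -0.2406  0.009 ] [ 0.0037 -0.0002  0.0754]
```

Emit:
step_arm([
  {"x": 4,"y": 0,"z": 10,"spin": 0,"gripper": 0},
  {"x": 0,"y": 0,"z": 20,"spin": 0,"gripper": 0},
  {"x": 0,"y": 0,"z": 20,"spin": 0,"gripper": 0},
  {"x": 0,"y": 0,"z": 12,"spin": 0,"gripper": 0},
  {"x": 0,"y": 0,"z": 7,"spin": 0,"gripper": 0},
  {"x": 0,"y": 0,"z": 0,"spin": 0,"gripper": 0},
  {"x": 0,"y": 0,"z": 0,"spin": 0,"gripper": 0},
  {"x": 0,"y": 0,"z": 0,"spin": 0,"gripper": 1},
  {"x": 0,"y": 0,"z": 0,"spin": 0,"gripper": 1},
  {"x": 0,"y": 0,"z": 0,"spin": 0,"gripper": 1},
], force=30)

```text
time: 12.35
eef_pos: [0.4976, -0.2408, 0.0163]
tcp_rot: [0.755, 0.656, 0.0, 0.001]
contact_force: [-0.1, 0.2, 4.6]
opening: 0.132
finger_force: 32.1
```

Emit:
step_arm([
  {"x": 0,"y": 0,"z": 0,"spin": 0,"gripper": 1},
  {"x": 0,"y": 0,"z": 0,"spin": 0,"gripper": 1},
  {"x": 0,"y": 0,"z": 0,"spin": 0,"gripper": 1},
  {"x": 0,"y": 0,"z": 0,"spin": 0,"gripper": 1},
  {"x": 0,"y": 0,"z": 0,"spin": 0,"gripper": 1},
  {"x": 0,"y": 0,"z": -10,"spin": 0,"gripper": 1},
  {"x": 0,"y": 0,"z": -20,"spin": 0,"gripper": 1},
  {"x": 0,"y": 0,"z": -20,"spin": 0,"gripper": 1},
  {"x": 0,"y": 0,"z": -10,"spin": 0,"gripper": 1},
  {"x": 0,"y": 0,"z": 0,"spin": 0,"gripper": 1},
])

```text
time: 13.35
eef_pos: [0.4977, -0.2408, 0.077]
tcp_rot: [0.755, 0.656, 0.0, 0.002]
contact_force: [-0.3, -0.1, -0.2]
opening: 0.133
finger_force: 31.7
```

The peg is held. Next I'll carry it over the strip, to the aimed middle at about (0.551, -0.037).

Emit:
step_arm([
  {"x": 20,"y": 2,"z": 0,"spin": 0,"gripper": 1},
  {"x": 35,"y": 4,"z": 0,"spin": 0,"gripper": 1},
  {"x": 35,"y": 4,"z": 0,"spin": 0,"gripper": 1},
  {"x": 35,"y": 4,"z": 0,"spin": 0,"gripper": 1},
  {"x": 35,"y": 4,"z": 0,"spin": 0,"gripper": 1},
  {"x": 30,"y": 4,"z": 0,"spin": 0,"gripper": 1},
  {"x": 20,"y": 2,"z": 0,"spin": 0,"gripper": 1},
  {"x": 0,"y": 0,"z": 0,"spin": 0,"gripper": 1},
  {"x": 0,"y": 0,"z": 0,"spin": 0,"gripper": 1},
  {"x": 0,"y": 0,"z": 0,"spin": 0,"gripper": 1},
])

```text
time: 14.35
eef_pos: [0.5496, -0.0364, 0.0747]
tcp_rot: [0.755, 0.655, -0.0, -0.0]
contact_force: [0.1, -0.4, 0.0]
opening: 0.135
finger_force: 31.7
```

```bash
python3 - <<'E'
from h import *
s,c=snap('wrist','w6'); print(s['eef_pos'],s['tcp_rot'],s['opening'])
E
```

```text
[ 0.54961339 -0.03641287  0.0747251 ] [ 7.55308044e-01  6.55369706e-01 -4.13699456e-04 -3.70013126e-04] 0.13481735568998282
```

View pics/w6.png

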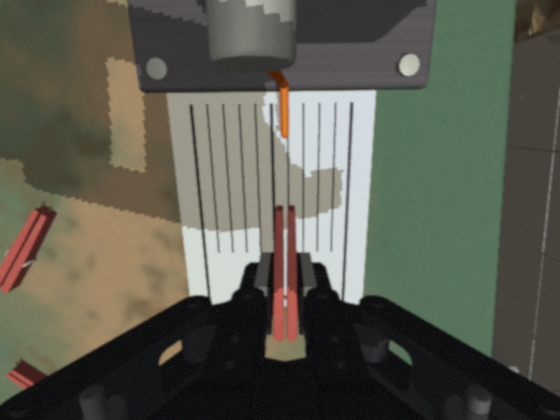

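The peg is held straight. Its end is at (285,207), in line with the pointer's tip at (285,136). I'll check the lateral offset while lowering.

```bash
python3 - <<'E'
from h import *
np.set_printoptions(precision=4,suppress=True)
f=load('w6'); M=R.from_quat(f['rot']).as_matrix()
for p in [(285,134),(284.5,95)]: 
    P=pt(f,*p,.018); print(P,pt(f,*p),M.T@(P-f['pos']))
for p in [(285,207),(285,320)]: 
    P=pt(f,*p,.07); print(P,M.T@(P-f['pos']))
E
```

```text
[0.5591 0.0295 0.018 ] [0.5591 0.0296 0.0206] [0.0666 0.0001 0.0567]
[0.5618 0.0509 0.018 ] [0.5618 0.0507 0.0205] [ 0.0882 -0.0001  0.0567]
[ 0.5549 -0.0007  0.07  ] [0.0361 0.0002 0.0047]
[ 0.5464 -0.0599  0.07  ] [-0.0237  0.0002  0.0047]
```

Emit:
step_arm([
  {"x": 0,"y": 0,"z": 10,"spin": 0,"gripper": 1},
  {"x": 0,"y": 0,"z": 15,"spin": 0,"gripper": 1},
  {"x": 0,"y": 0,"z": 10,"spin": 0,"gripper": 1},
  {"x": 0,"y": 0,"z": 5,"spin": 0,"gripper": 1},
  {"x": 0,"y": 0,"z": 0,"spin": 0,"gripper": 1},
  {"x": 0,"y": 0,"z": 0,"spin": 0,"gripper": 1},
  {"x": 0,"y": 0,"z": 0,"spin": 0,"gripper": 1},
  {"x": 0,"y": 0,"z": 0,"spin": 0,"gripper": 1},
  {"x": 0,"y": 0,"z": 0,"spin": 0,"gripper": 1},
  {"x": 0,"y": 0,"z": 0,"spin": 0,"gripper": 1},
])

```text
time: 15.4
eef_pos: [0.5503, -0.0357, 0.0356]
tcp_rot: [0.755, 0.656, 0.0, 0.0]
contact_force: [0.6, 0.1, -0.8]
opening: 0.13
finger_force: 31.7
```

Offset is about 0 and the distance is 66 mm. Lower 16 mm, release by opening partly, then rise.

Emit:
step_arm([
  {"x": 0,"y": 0,"z": 5,"spin": 0,"gripper": 1},
  {"x": 0,"y": 0,"z": 5,"spin": 0,"gripper": 1},
  {"x": 0,"y": 0,"z": 3,"spin": 0,"gripper": 1},
  {"x": 0,"y": 0,"z": 2,"spin": 0,"gripper": 1},
  {"x": 0,"y": 0,"z": 1,"spin": 0,"gripper": 1},
  {"x": 0,"y": 0,"z": 0,"spin": 0,"gripper": 1},
  {"x": 0,"y": 0,"z": 0,"spin": 0,"gripper": 1},
  {"x": 0,"y": 0,"z": 0,"spin": 0,"gripper": 1},
  {"x": 0,"y": 0,"z": 0,"spin": 0,"gripper": 0.3},
  {"x": 0,"y": 0,"z": 0,"spin": 0,"gripper": 0.3},
])

```text
time: 16.4
eef_pos: [0.5501, -0.0357, 0.0193]
tcp_rot: [0.755, 0.656, 0.0, 0.0]
contact_force: [1.0, 0.7, -0.7]
opening: 0.352
finger_force: 0.0
```

Emit:
step_arm([
  {"x": 0,"y": 0,"z": 0,"spin": 0,"gripper": 0.3},
  {"x": 0,"y": 0,"z": 0,"spin": 0,"gripper": 0.3},
  {"x": 0,"y": 0,"z": -5,"spin": 0,"gripper": 0.3},
  {"x": 0,"y": 0,"z": -15,"spin": 0,"gripper": 0.3},
  {"x": 0,"y": 0,"z": -20,"spin": 0,"gripper": 0.3},
  {"x": 0,"y": 0,"z": -20,"spin": 0,"gripper": 0.3},
  {"x": 0,"y": 0,"z": -20,"spin": 0,"gripper": 0.3},
  {"x": -10,"y": 0,"z": -20,"spin": 0,"gripper": 0.3},
  {"x": -10,"y": 0,"z": 0,"spin": 0,"gripper": 0.3},
  {"x": 0,"y": 0,"z": 0,"spin": 0,"gripper": 0.3},
])

```text
time: 17.4
eef_pos: [0.5476, -0.0566, 0.1203]
tcp_rot: [0.756, 0.655, 0.0, 0.001]
contact_force: [-0.1, 0.8, 0.1]
opening: 0.351
finger_force: 0.0
```

```bash
python3 - <<'E'
from h import *
s,c=snap('wrist','w7'); print(s['eef_pos'],s['tcp_rot'],s['opening'])
E
```

```text
[ 0.54762774 -0.05662266  0.12030578] [7.55502618e-01 6.55144781e-01 4.81014853e-04 9.37736174e-04] 0.3507444225712134
```

View pics/w7.png

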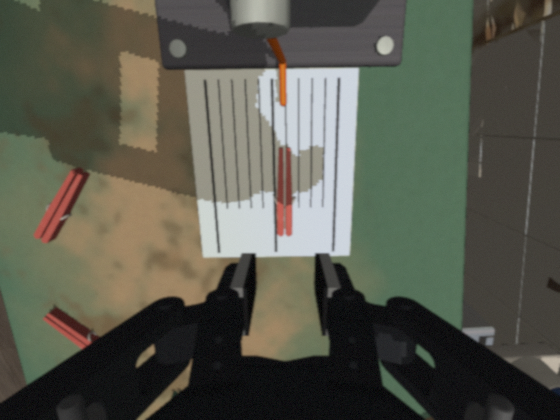

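The peg lies flat on the strip from (286,148) to (285,235), in line with the pointer's tip at (283,104), and the gripper is clear.

```bash
python3 -c "
from plant import *
print(sign_off())"
```

```text
the job is handed in; nothing more can be done
None
```

The lever is pressed to its firm stop (about 25 N) and left down, and the red peg lies flat on the strip in line with the pointer's tip, its middle about 66 mm beyond it; I handed the job in at about 17.5 s, but no verdict came back.

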